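Clamp the bottle with the turnbuckle

TASK

Stand the flat-sided nozzle bottle upright on the rubber seat of the bench clamp, midway between its two jaws with the bottle's narrow sides facing the jaws, and let go. Then turn the turnbuckle's middle body, upper spokes away from the robot towards the seat, until both jaws have drawn in and their spring pads are pressed well in against the bottle (going on to the end stop is fine). Keep the bottle upright and leave the lens case, lens pot and dropper bottle where they are.

Things in the scene. Friction and masses are not known exactly. Their poses are not given: they have to be found in the camera images.
- bottle_mid (a point): Loose flat-sided bottle with a pointed nozzle, about 0.1 kg, upright. Point: its centre, 66 mm over its underside. Body 34 mm along its x, 52 mm along its y, 96 mm tall; above it a neck and nozzle (22 mm thick and less) up to 132 mm. z up along the nozzle. Grasp across the 34 mm (along x), 55 to 85 mm over its underside.
- bottle: The same bottle; origin at the centre of its underside, axes as above.
- clamp: Bench clamp fixed to the worktop on a bed about 240 x 200 x 12 mm, turned by up to 0.25 rad. Origin on the worktop below the middle of the turnbuckle. x points from the turnbuckle to the seat (away from the robot), y along the turnbuckle's axis (left), z up. Two carriages slide on the bed along y, each carrying a threaded end and a jaw.
- seat (a point): Centre of the top of the clamp's rubber seat (60 x 50 mm), 15 mm over the worktop; axes of the clamp. The jaws stand at +y and -y of it; their pad faces are at y = +-(38 mm - 5 mm x turnbuckle angle in rad) until they touch the bottle. Jaws and pads reach 76 mm over the worktop. On the robot's side of the seat centre (-x) the spoke tips come to 74 mm, behind it is free.
- turn_axis (a point): Centre of the turnbuckle's middle body, on its level axis, 130 mm to -x of the seat centre, 70 mm over the worktop; axes of the clamp. Four steel spokes, 10 mm thick, 90 degrees apart in the plane y = 0, end in 16 mm balls, ball centres 48 mm from the axis. Hub 28 mm thick. Carriages: 63 mm or less (5 mm per rad) either side of y = 0, up to 86 mm over the worktop.
- turnbuckle (a joint): Angle of the middle body, rad, 0 to 3.4 (end stop); grows as the top goes to +x, drawing both jaws in 5 mm per rad. A spoke leans (angle - 0.70) from straight up towards +x, the others are 90 degrees on. Stiff: 0.2 Nm friction, 4 to 10 N at a spoke; stays where left. Pads touch the bottle at about 2.4, are pressed in 2 mm at 2.75, 5 mm at the stop.
- pad_left: Rubber-faced spring pad of the jaw at +y of the seat, 46 x 8 x 50 mm, origin at its centre, 49 mm over the worktop. Spring 2 N/mm, 6.5 mm of travel.
- pad_right: The same spring pad at the jaw at -y of the seat.
- lens_case_mid (a point): Bystander: flat lens case with two round screw caps, 36 x 72 x 18 mm, near the front edge; point at its centre.
- lens_pot_mid (a point): Bystander: round black screw pot, 66 mm across, 33 mm high, behind the clamp; point at its centre.
- dropper_mid (a point): Bystander: small round dropper bottle, 25 mm thick, 88 mm tall, standing at the back left; point at its centre.

How it is judged (in metres and radians):
On the way, in this order (a step that is already met when the one before it is completed fails the run):
1. the bottle stands upright on the seat between the open jaws, released (x of bottle_mid in the frame of seat between -0.018 and 0.018 m and y of bottle_mid in the frame of seat between -0.012 and 0.012 m and z of bottle_mid in the frame of seat between 0.061 and 0.071 m and angle between bottle_mid's own z axis and vertical below 0.15 rad and angle between the x axis of bottle_mid and the x axis of seat, either way round below 0.3 rad and contact force between the fingers and bottle below 0.3 N and linear speed of bottle below 0.02 m/s and value of joint turnbuckle below 2.3 rad), for 0.2 s.
2. the turnbuckle has been turned until both spring pads press on the bottle (contact force between each of pad_left, pad_right and bottle above 1.5 N and value of joint turnbuckle above 2.75 rad), for 0.2 s.
At the end, for the whole second after the job is handed in: The bottle stands upright (within 0.15 rad) on the seat, within 18 mm of its centre along x and 12 mm along y, its narrow sides to the jaws (within 0.3 rad), released and at rest; the turnbuckle stands at 2.75 rad or more and each pad presses on the bottle with over 1.5 N (all of step 2 and x of bottle_mid in the frame of seat between -0.018 and 0.018 m and y of bottle_mid in the frame of seat between -0.012 and 0.012 m and z of bottle_mid in the frame of seat between 0.061 and 0.071 m and angle between bottle_mid's own z axis and vertical below 0.15 rad and angle between the x axis of bottle_mid and the x axis of seat, either way round below 0.3 rad and contact force between the fingers and bottle below 0.3 N and linear speed of bottle below 0.02 m/s); the robot touches nothing.
It fails at once if the bottle is tipped by more than 0.5 rad (angle between bottle_mid's own z axis and vertical above 0.5 rad).
It fails at once if the lens case, lens pot or dropper bottle is moved by more than 30 mm (distance of any of lens_case_mid, lens_pot_mid, dropper_mid from where it was at the start of the episode above 0.03 m).
It also fails if it takes over 50 s, if anything falls off the work surface, if the arm or the gripper's body presses on something with over 40 N, if the wrist force passes 120 N, or if a joint passes its speed limit or range.

ROBOT

A 7-joint arm with a two-finger parallel gripper is mounted at the origin on a cart in front of the work surface, level with it; the furniture and walls round the work are solid. World frame = base frame: x ahead of the robot, y to its left, z up, the work surface at z = 0. Lengths are in m, angles in degrees, forces in N, time in s.
With the tool pointing down it reaches from about 0.425 to 0.875 m from the base axis. Payload 4.7 kg.
Tool frame: the origin (TCP) lies at the very end of the fingers, on their centre line; the grasp point (between the pads) lies 19 mm behind it; x points along the fingers, z is the direction in which the jaws open and shut, and the axes are right-handed (so a half turn about x gives the same grasp; the last joint's range is limited). The gripper opens to 87 mm and grips with 3 to 60 N. Pads are 19 mm wide; open, the fingers measure 117 mm over their backs; the gripper's body (75 mm by 190 mm) begins 51 mm behind the grasp point.
Start: joints at [-64.624, 18.392, -4.016, 83.108, 1.295, 78.541, -3.26], TCP at [0.27, 0.591, 0.223] pointing down, gripper open.
Joint ranges: [-163.93, 163.93], [-17.29, 119.83], [-79.2, 71.16], [3.27, 140.29], [-89.18, 269.18], [5.43, 117.66], [-154.24, 154.24]. Speed limits (degrees/s): [147.25, 147.25, 180, 180, 180, 180, 180].

INTERFACE

Orientations are given as [roll, pitch, yaw] about the fixed x, y, z axes, in that order (R = Rz(yaw) Ry(pitch) Rx(roll)).
In Python, from cell import env gives the robot as it stands. The module is installed in compiled form; this text tells all that it offers.
- The arm moves only by the tool drive_tool, never from a script. Its argument "increments" is a list of rows, each a list of 2 entries, a list of its own where there are three numbers: the shift along the tool's x, y, z scaled (see below), then the turn, a rotation vector about the tool's x, y, z scaled (see below). In form: [[[dx, dy, dz], [wx, wy, wz]], ...]. A call has 1 to 10 rows; each row shifts and turns the commanded pose from where the row before left it, along the tool's axes as they then stand; what a row does not reach is not made up. The controller multiplies each number of a shift by 0.04 m and each number of a turn by 120 degrees. A row lasts 1/10 s, in which the tool goes at most 50 mm and 8.59 degrees, less where a joint would pass 70% of its speed; a pose out of reach is approached as far as the arm can. A call with a number of a shift or a turn outside -1 to 1 is refused whole. A call with a gripper value outside its range is refused whole. "hand" is the gripper's target within -1 to 1 (fully open at 1, half-way at 0, shut at -1), set as the call begins (left out, the last holds). The fingers move at their own pace and stop on an object; "squeeze" is the grip in N (left out, the last holds). Time passes only in rows, so rows that do not move let the fingers close. It gives the time, the measured TCP pose, the force and the opening at its end, in the units of the state.
- env.get_obs(): the state, without advancing time (a new reading comes with each control period).
- env.read_camera(name): name is "scene" or "side" or "wrist"; returns a dict with "frame" (400x640x3 uint8, red, green, blue), "fx", "fy", "cx", "cy" (pixels), "distortion" ([k1, k2, p1, p2, k3] as OpenCV has them; the pictures are not rectified), "R" (3x3) and "t" (3): a world point X has camera coordinates R X + t. Camera axes: x right, y down, z forward; pixel columns grow to the right and rows downward; lengths in m; the calibration is good to about 2 mm. A picture is of the moment at which its call begins. There is no depth.
- env.sign_off(): hands the job in, once; it reports no verdict.
The state is a dict: "time_s": time; "qpos": joint angles; "joint_velocities": joint speeds; "effort": joint torques, N m; "tool_pos": TCP position; "tool_rot": TCP orientation; "force": force on the tool from outside, world axes, zero at the start; "wrist_torque": the same for the moment, N m; "grip_width": finger opening in m.
Only numpy, scipy, OpenCV 4.12 (cv2) and the standard library are available. Lean on these libraries where they do the work, as an engineer would, in place of code of your own. Each camera call takes 0.05 s, during which the arm holds its last target.

## Working session

There is one attempt and no reset: what is moved stays moved. The work goes in short steps, Python scripts to look and compute and a tool call to move; the robot and the scene stay as the last step left them, time stands still between calls to the robot, and variables do not carry over. Pictures are saved under pics/ and viewed, and the job is handed in when it is done.

Besides the shell and the picture viewer there is one more tool, called after "Request:" in YAML: its name, and indented under it one key for each argument. drive_tool: Moves the arm, as the interface text tells. Shifts and turns lie within -1 to 1; 1 stands for 0.04 m of shift or 120 degrees of turn. Its arguments: {"type":"object","properties":{"increments":{"type":"array"},"hand":{"type":"number"},"squeeze":{"type":"number"}},"required":["increments"]}

```bash
mkdir -p pics; cat > h.py <<'E'
import numpy as np, cv2
from scipy.spatial.transform import Rotation as Ro
from cell import env
def shot(name,tag):
    c=env.read_camera(name); cv2.imwrite(f'pics/{tag}.png',cv2.cvtColor(c['frame'],cv2.COLOR_RGB2BGR))
    np.savez(f'pics/{tag}.npz',**{k:np.array(v) for k,v in c.items()}); return c
def ld(tag): return dict(np.load(f'pics/{tag}.npz'))
def K(c): return np.array([[c['fx'],0,c['cx']],[0,c['fy'],c['cy']],[0,0,1]],float)
def ray(c,uv):
    p=cv2.undistortPoints(np.array(uv,float).reshape(-1,1,2),K(c),np.array(c['distortion'],float)).reshape(-1,2)
    R=np.array(c['R']);t=np.array(c['t']).reshape(3)
    d=np.c_[p,np.ones(len(p))]@R; return -R.T@t, d/np.linalg.norm(d,axis=1)[:,None]
def onplane(c,uv,z):
    o,d=ray(c,uv); return o+d*((z-o[2])/d[:,2])[:,None]
def tri(obs): # list of (c,uv)
    A=np.zeros((3,3));b=np.zeros(3);L=[]
    for c,uv in obs:
        o,d=ray(c,[uv]);P=np.eye(3)-np.outer(d[0],d[0]);A+=P;b+=P@o;L.append((P,o))
    X=np.linalg.solve(A,b); return X,[np.linalg.norm(P@(X-o)) for P,o in L]
def proj(c,X):
    return cv2.projectPoints(np.array(X,float).reshape(-1,3),cv2.Rodrigues(np.array(c['R'],float))[0],np.array(c['t'],float).reshape(3),K(c),np.array(c['distortion'],float))[0].reshape(-1,2)
E
python3 - <<'E'
from h import *
for n in ['scene','side','wrist']:
    c=shot(n,n+'0'); o,d=ray(c,[[c['cx'],c['cy']]]); print(n,o.round(3),d.round(3),c['fx'])
s=env.get_obs()
for k in s: print(k,np.round(s[k],3))
E
```

```text
scene [-0.103 -0.438  0.626] [[ 0.672  0.498 -0.549]] 434.3213244394573
side [0.671 0.519 0.775] [[-0.099 -0.545 -0.832]] 488.62766960067296
wrist [0.201 0.623 0.383] [[ 0.248 -0.117 -0.962]] 321.74845491880103
time_s 0.15
qpos [-64.624  18.43   -4.018  83.158   1.297  78.54   -3.26 ]
joint_velocities [ 0.04  -0.226  0.035 -0.267  0.001  0.05   0.063]
effort [ 0.0000e+00 -4.9180e+01 -4.0500e-01 -3.1287e+01 -6.4000e-02  4.1000e-02
  0.0000e+00]
tool_pos [0.27  0.591 0.222]
tool_rot [-175.98    89.917 -110.545]
force [-0.354  0.013  0.421]
wrist_torque [-0.001 -0.014 -0.019]
grip_width 0.087
```

View pics/scene0.png

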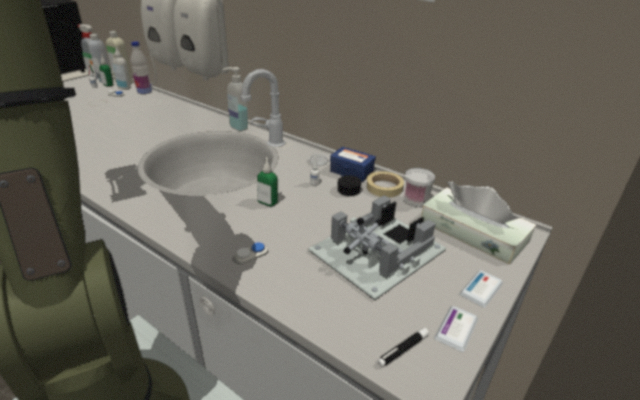

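View pics/side0.png

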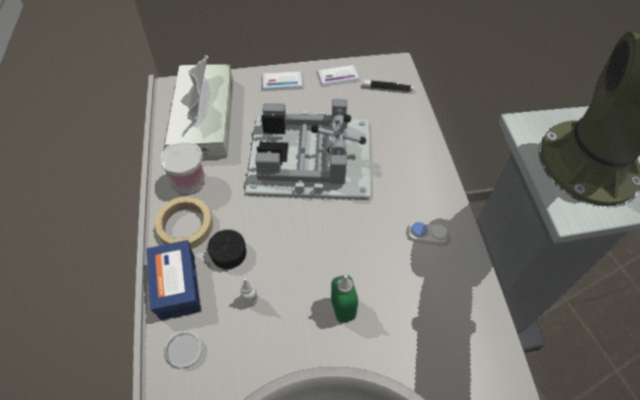

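View pics/wrist0.png

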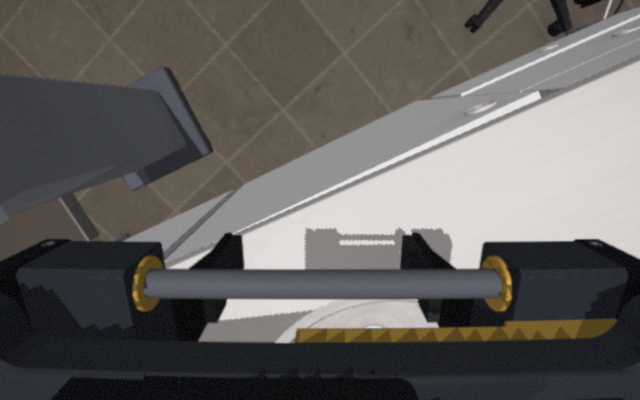

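The scene view shows the green bottle at about (268,187) and the clamp at about (380,245). In the side view the bottle is at about (344,300), the seat at (272,150) and the turnbuckle at (338,140). The wrist camera is looking at the counter edge. I'll enlarge the crops next.

```bash
python3 - <<'E'
import cv2
a=cv2.imread('pics/side0.png');b=cv2.imread('pics/scene0.png')
cv2.imwrite('pics/side0c.png',cv2.resize(a[85:205,235:385],None,fx=5,fy=5,interpolation=cv2.INTER_CUBIC))
cv2.imwrite('pics/scene0c.png',cv2.resize(b[185:305,300:450],None,fx=5,fy=5,interpolation=cv2.INTER_CUBIC))
x=cv2.resize(a[260:335,310:385],None,fx=5,fy=5,interpolation=cv2.INTER_CUBIC);y=cv2.resize(b[145:220,230:305],None,fx=5,fy=5,interpolation=cv2.INTER_CUBIC)
cv2.imwrite('pics/bot0c.png',cv2.hconcat([x,y]))
E
```

```text
(no output)
```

View pics/side0c.png

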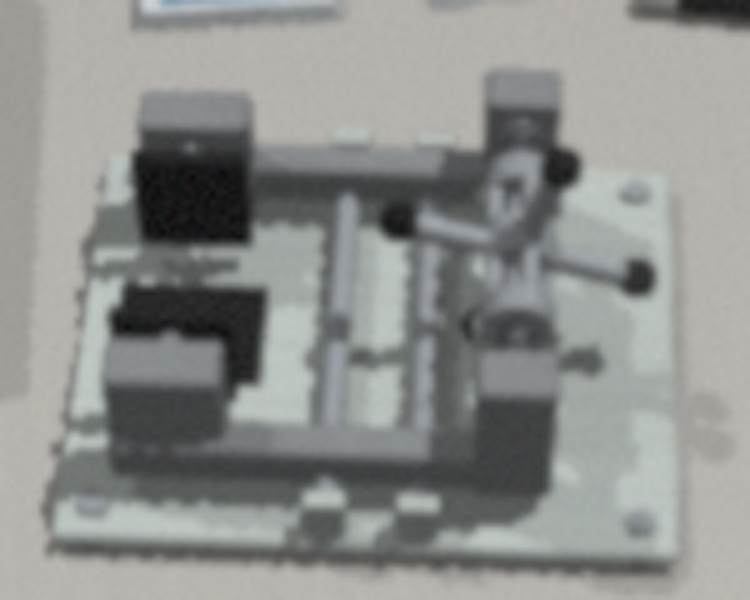

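View pics/scene0c.png

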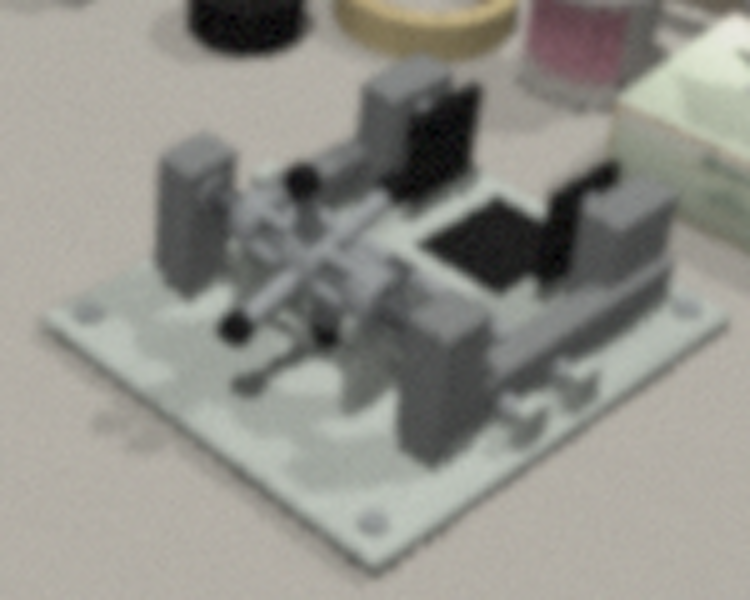

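View pics/bot0c.png

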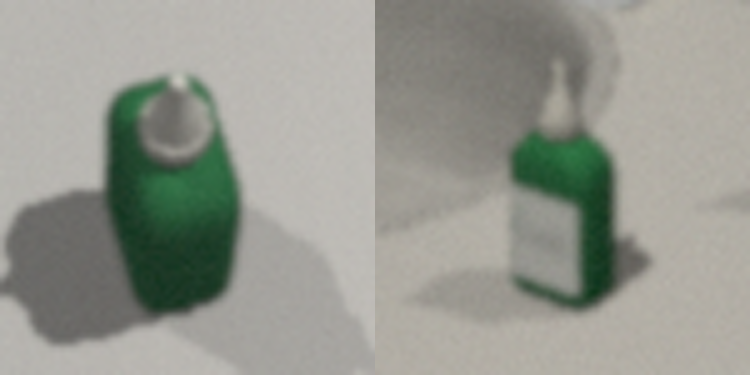

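```bash
python3 - <<'E'
from h import *
s=ld('scene0');d=ld('side0')
S=lambda u,v:(300+u/5,185+v/5)
D=lambda u,v:(235+u/5,85+v/5)
print('tip',tri([(s,(266.6,157.4)),(d,(345.4,275))]))
for n,a,b in [('balltop',S(303,182),D(562,165)),('ball robot',S(236,328),D(637,277)),('balltop2',S(303,182),D(400,220)),('balllow',S(323,332),D(470,325))]:
    print(n,tri([(s,a),(d,b)]))
cs=onplane(s,[S(45,318),S(375,572),S(728,322)],0.012); cd=onplane(d,[D(678,553),D(50,540),D(110,155),D(668,175)],0.012)
print(cs.round(4));print(cd.round(4))
for a,b in [(cd[0],cd[1]),(cd[3],cd[2]),(cd[1],cd[2]),(cd[0],cd[3]),(cs[0],cs[1]),(cs[1],cs[2])]:
    e=b-a;print(np.degrees(np.arctan2(e[1],e[0])),np.linalg.norm(e))
# jaw tops z=.076 corners in side
print('seat scene',onplane(s,[S(418,243),S(492,197),S(497,290)],.015))
E
```

```text
tip (array([0.58303389, 0.22910468, 0.1312813 ]), [np.float64(0.0002181562611931252), np.float64(0.00021815626119306178)])
balltop (array([ 0.51974578, -0.08571111,  0.11666538]), [np.float64(0.00013978625080566487), np.float64(0.00013978625080559171)])
ball robot (array([ 0.48848518, -0.0784013 ,  0.0571801 ]), [np.float64(0.00031798007396240243), np.float64(0.00031798007396239045)])
balltop2 (array([ 0.56913935, -0.07354772,  0.09232436]), [np.float64(0.016045852050408888), np.float64(0.016045852050408805)])
balllow (array([ 0.54890881, -0.08898707,  0.02301652]), [np.float64(0.0027754695831446598), np.float64(0.002775469583144618)])
[[ 0.4883  0.02    0.012 ]
 [ 0.4475 -0.1745  0.012 ]
 [ 0.6776 -0.2196  0.012 ]]
[[ 0.4893  0.0211  0.012 ]
 [ 0.7239 -0.0203  0.012 ]
 [ 0.6851 -0.216   0.012 ]
 [ 0.452  -0.1697  0.012 ]]
-10.005265099252393 0.23819494046719697
-11.235127481256187 0.2376204678059129
-101.20353499485451 0.1995087662984741
-101.04955930323169 0.19439725854155082
-101.84360582054224 0.19872308387416476
-11.096503382060625 0.23445936351085409
seat scene [[ 0.63706002 -0.08334967  0.015     ]
 [ 0.69121054 -0.09275407  0.015     ]
 [ 0.62911592 -0.12899086  0.015     ]]
```

```bash
python3 - <<'E'
from h import *
s=ld('scene0');d=ld('side0');w=ld('wrist0')
S=lambda u,v:(230+(u-375)/5,145+v/5)
D=lambda u,v:(310+u/5,260+v/5)
c=onplane(s,[S(512,288),S(583,307),S(612,292)],0);print(c)
for i,j in[(0,1),(1,2)]:
    e=c[j]-c[i];print(np.degrees(np.arctan2(e[1],e[0])),np.linalg.norm(e))
c=onplane(d,[D(143,308),D(225,292)],0);print(c);e=c[1]-c[0];print(np.degrees(np.arctan2(e[1],e[0])),np.linalg.norm(e))
ob=env.get_obs();R=Ro.from_euler('xyz',ob['tool_rot'],degrees=True).as_matrix();p=np.array(ob['tool_pos'])
print(R.round(3))
print('tcp px',proj(w,p),'grasp px',proj(w,p-0.019*R[:,0]), 'floor below',proj(w,p+0.2*R[:,0]))
Rw=w['R'];o=-Rw.T@w['t'];print('cam in tool',(R.T@(o-p)).round(4),(R.T@Rw.T).round(3))
E
```

```text
[[0.56309074 0.25045045 0.        ]
 [0.5732769  0.20978549 0.        ]
 [0.59319878 0.20758749 0.        ]]
-75.93734313690076 0.04192131168303103
-6.296045393893794 0.020042768390989434
[[0.59130323 0.25152505 0.        ]
 [0.56349877 0.25031757 0.        ]]
-177.51333833078422 0.027830661776484678
[[-0.001 -0.909  0.416]
 [-0.001  0.416  0.909]
 [-1.    -0.    -0.001]]
tcp px [[320.67245434 253.61116794]] grasp px [[320.4915426  270.28856963]] floor below [[321.4933322  178.08573421]]
cam in tool [-0.1615  0.0763  0.0009] [[ 0.001 -0.274  0.962]
 [-0.    -0.962 -0.274]
 [ 1.     0.    -0.001]]
```

```bash
python3 - <<'E'
from h import *
s=ld('scene0');d=ld('side0')
print(onplane(s,[(275,142),(268,203),(315,183),(349,190)],0).round(3), onplane(s,[(250,80)],0.2).round(3))
print(onplane(d,[(247,300),(228,250)],0).round(3))
E
```

```text
[[0.864 0.46  0.   ]
 [0.579 0.228 0.   ]
 [0.738 0.195 0.   ]
 [0.768 0.1   0.   ]] [[0.836 0.53  0.2  ]]
[[0.738 0.191 0.   ]
 [0.764 0.091 0.   ]]
```

Request:
drive_tool:
  increments:
    - [[0, 0, 0], [0.07, 0, 0]]
    - [[0, 0, 0], [0.07, 0, 0]]
    - [[0, 0, 0], [0.07, 0, 0]]
    - [[0, 0, 0], [0.07, 0, 0]]
    - [[0, 0, 0], [0.07, 0, 0]]
    - [[0, 0, 0], [0.07, 0, 0]]
    - [[0, 0, 0], [0.07, 0, 0]]
  hand: 1

```text
time_s: 0.85
tool_pos: [0.2701, 0.5909, 0.2221]
tool_rot: [-116.2, 90.0, -109.9]
force: [0.3, -0.0, -0.2]
grip_width: 0.0872
```

Request:
drive_tool:
  increments:
    - [[0, -0.79, 0.7], [0, 0, 0]]
    - [[0, -0.79, 0.7], [0, 0, 0]]
    - [[0, -0.79, 0.7], [0, 0, 0]]
    - [[0, -0.79, 0.7], [0, 0, 0]]
    - [[0, -0.79, 0.7], [0, 0, 0]]
    - [[0, -0.79, 0.7], [0, 0, 0]]
    - [[0, -0.79, 0.7], [0, 0, 0]]
    - [[0, -0.79, 0.7], [0, 0, 0]]
    - [[0, -0.79, 0.7], [0, 0, 0]]
    - [[0, -0.79, 0.7], [0, 0, 0]]

```text
time_s: 1.85
tool_pos: [0.5858, 0.3083, 0.2223]
tool_rot: [-176.7, 90.0, -170.0]
force: [0.9, 0.7, 0.4]
grip_width: 0.0871
```

Request:
drive_tool:
  increments:
    - [[0, 0, 0], [0, 0, 0]]
    - [[0, 0, 0], [0, 0, 0]]

```text
time_s: 2.05
tool_pos: [0.5855, 0.3081, 0.222]
tool_rot: [-149.6, 89.9, -143.1]
force: [-0.6, 0.2, -0.2]
grip_width: 0.087
```

```bash
python3 - <<'E'
from h import *
c=shot('wrist','w1')
s=env.get_obs();print(np.round(s['tool_pos'],4),np.round(s['tool_rot'],2),np.round(s['qpos'],1))
print(proj(c,[[.582,.229,.132],[.582,.229,.0]]))
E
```

```text
[0.5844 0.31   0.222 ] [157.36  89.92 163.99] [-42.5  20.   16.1  81.9  -5.6  78.9 -19.6]
[[308.72317566 290.18292726]
 [312.87614842 234.29219437]]
```

View pics/w1.png

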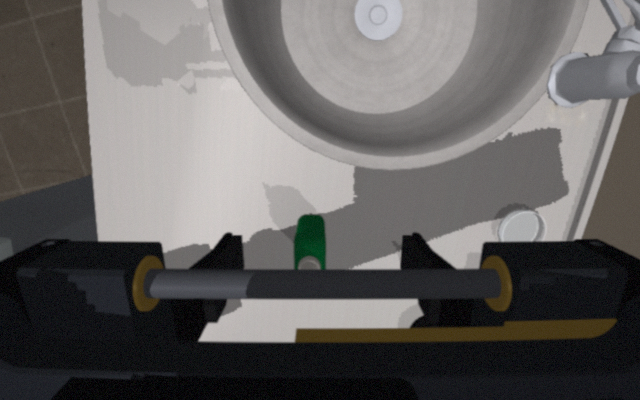

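The bottle shows at (312,240), partly hidden behind the gripper bar. I'll move along −y so it comes into the clear upper part of the picture.

Request:
drive_tool:
  increments:
    - [[0, -1, 0], [0, 0, 0]]
    - [[0, -1, 0], [0, 0, 0]]
    - [[0, -1, 0], [0, 0, 0]]
    - [[0, -1, 0], [0, 0, 0]]
    - [[0, 0, 0], [0, 0, 0]]
    - [[0, 0, 0], [0, 0, 0]]

```text
time_s: 2.7
tool_pos: [0.6028, 0.1516, 0.2228]
tool_rot: [86.0, 89.9, 92.7]
force: [0.1, 0.6, 0.5]
grip_width: 0.0871
```

```bash
python3 - <<'E'
from h import *
c=shot('wrist','w2')
s=env.get_obs();print(np.round(s['tool_pos'],4),np.round(s['tool_rot'],2),np.round(s['qpos'],1))
print(proj(c,[[.582,.229,.132],[.582,.229,.0]]))
E
```

```text
[0.6026 0.1532 0.2226] [ 96.53  89.9  103.33] [-33.3  15.2  20.2  88.2  -5.4  77.6  -5.7]
[[307.20856177 105.20078122]
 [312.28217683 106.60691935]]
```

View pics/w2.png

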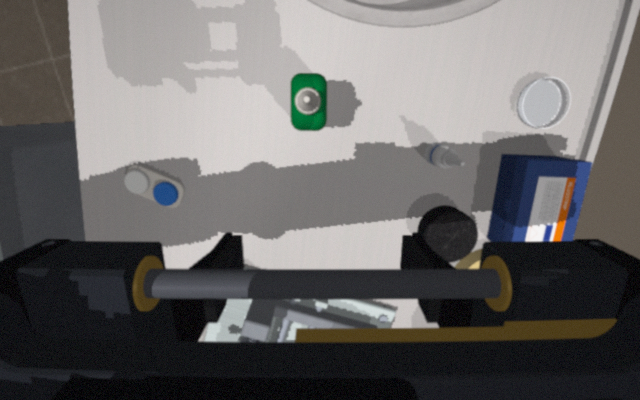

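The bottle is now clear at (309,101), almost aligned with the image axes, with its nozzle at (308,99). The lens case is at (155,187) and the lens pot at (447,235). Next I'll measure the bottle's yaw.

```bash
python3 - <<'E'
from h import *
s=ld('scene0');d=ld('side0');c=ld('w2')
def mask(f):
    h=cv2.cvtColor(f,cv2.COLOR_RGB2HSV); return ((h[...,0]>50)&(h[...,0]<90)&(h[...,1]>90)).astype('uint8')
m=mask(c['frame']);n,l,st,_=cv2.connectedComponentsWithStats(m)
i=1+np.argmax(st[1:,4]);print(st[i])
ct=max(cv2.findContours((l==i).astype('uint8'),cv2.RETR_EXTERNAL,cv2.CHAIN_APPROX_NONE)[0],key=cv2.contourArea)
for z in (.07,.08,.09):
    P=onplane(c,ct.reshape(-1,2),z)[:,:2]
    r=cv2.minAreaRect((P*1000).astype(np.float32)); print(z,r)
tip=tri([(s,(266.6,157.4)),(d,(345.4,275)),(c,(308,99))]);print(tip)
print('wrist vs scene',tri([(s,(266.6,157.4)),(c,(308,99))]))
ob=env.get_obs();R=Ro.from_euler('xyz',ob['tool_rot'],degrees=True).as_matrix();p=np.array(ob['tool_pos']);print(R.round(3))
E
```

```text
[ 291   74   35   56 1268]
0.07 ((579.513427734375, 232.3504638671875), (32.27192306518555, 49.7490348815918), 6.593938827514648)
0.08 ((579.9547729492188, 232.19024658203125), (31.245750427246094, 48.167823791503906), 6.596132755279541)
0.09 ((580.3971557617188, 232.0298309326172), (30.219972610473633, 46.58598327636719), 6.594156742095947)
(array([0.58296754, 0.23091843, 0.13155827]), [np.float64(0.0017352652185216731), np.float64(0.0013972679741135379), np.float64(0.0027759242245405684)])
wrist vs scene (array([0.58344417, 0.23207628, 0.130236  ]), [np.float64(0.002061191747891906), np.float64(0.0020611917478920018)])
[[-0.    -0.118  0.993]
 [ 0.002  0.993  0.118]
 [-1.     0.002 -0.   ]]
```

Request:
drive_tool:
  increments:
    - [[0, 0.66, -0.1], [0, 0, 0]]
    - [[0, 0.66, -0.1], [0, 0, 0]]
    - [[0, 0.66, -0.1], [0, 0, 0]]
    - [[0, 0, 0], [0, 0, 0]]
    - [[0, 0, 0], [0, 0, 0]]

```text
time_s: 3.25
tool_pos: [0.5811, 0.2312, 0.2222]
tool_rot: [151.9, 90.0, 158.9]
force: [0.3, -0.4, 0.1]
grip_width: 0.0872
```

Request:
drive_tool:
  increments:
    - [[0.5, 0, 0], [0, 0, 0]]
    - [[0.5, 0, 0], [0, 0, 0]]
    - [[0.5, 0, 0], [0, 0, 0]]
    - [[0.5, 0, 0], [0, 0, 0]]
    - [[0.5, 0, 0], [0, 0, 0]]
    - [[0.4, 0, 0], [0, 0, 0]]
    - [[0.4, 0, 0], [0, 0, 0]]
    - [[0.3, 0, 0], [0, 0, 0]]
    - [[0, 0, 0], [0, 0, 0]]
    - [[0, 0, 0], [0, 0, 0]]

```text
time_s: 4.25
tool_pos: [0.5826, 0.228, 0.0788]
tool_rot: [5.4, 90.0, 12.1]
force: [0.0, 0.3, -0.2]
grip_width: 0.0873
```

```bash
python3 - <<'E'
from h import *
c=shot('scene','s2');c=shot('side','d2')
s=env.get_obs();print(np.round(s['tool_pos'],4),np.round(s['tool_rot'],2),np.round(s['force'],2))
a=cv2.imread('pics/side0.png')
a=cv2.imread('pics/d2.png');b=cv2.imread('pics/s2.png')
x=cv2.resize(a[230:350,290:410],None,fx=3.3,fy=3.3,interpolation=cv2.INTER_CUBIC);y=cv2.resize(b[120:240,220:340],None,fx=3.3,fy=3.3,interpolation=cv2.INTER_CUBIC)
cv2.imwrite('pics/g2.png',cv2.hconcat([x,y]))
E
```

```text
[0.5831 0.2282 0.0796] [19.68 89.89 26.31] [-0.73  0.11 -0.06]
```

View pics/g2.png

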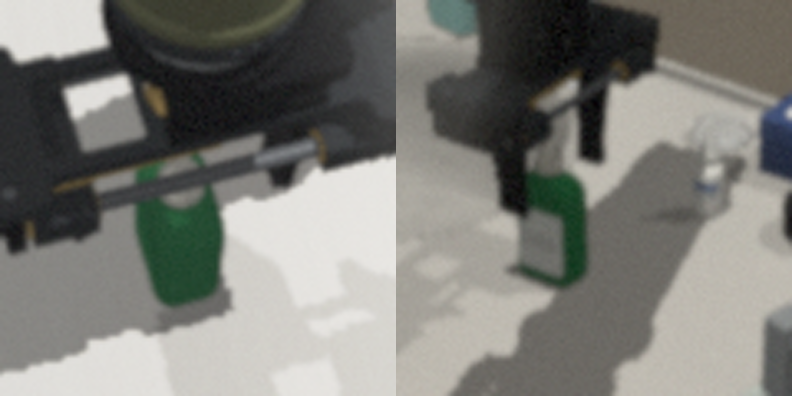

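The fingers straddle the bottle without touching it. In the side crop its nozzle sits under the bar, and in the scene crop it stands between the fingers. I'll lower the last 14 mm and then close.

Request:
drive_tool:
  increments:
    - [[0.18, 0.03, 0], [0, 0, 0]]
    - [[0.17, 0.03, 0], [0, 0, 0]]
    - [[0, 0, 0], [0, 0, 0]]
    - [[0, 0, 0], [0, 0, 0]]

```text
time_s: 4.75
tool_pos: [0.5818, 0.2304, 0.0642]
tool_rot: [-161.3, 90.0, -154.7]
force: [0.8, 0.9, -0.0]
grip_width: 0.0871
```

Request:
drive_tool:
  increments:
    - [[0, 0, 0], [0, 0, 0]]
    - [[0, 0, 0], [0, 0, 0]]
    - [[0, 0, 0], [0, 0, 0]]
    - [[0, 0, 0], [0, 0, 0]]
    - [[0, 0, 0], [0, 0, 0]]
    - [[0, 0, 0], [0, 0, 0]]
  hand: -1
  squeeze: 15

```text
time_s: 5.35
tool_pos: [0.5821, 0.2303, 0.0646]
tool_rot: [9.5, 90.0, 16.1]
force: [0.4, 0.4, 0.2]
grip_width: 0.047
```

Request:
drive_tool:
  increments:
    - [[0, 0, 0], [0, 0, 0]]
    - [[0, 0, 0], [0, 0, 0]]
    - [[0, 0, 0], [0, 0, 0]]
    - [[0, 0, 0], [0, 0, 0]]
    - [[0, 0, 0], [0, 0, 0]]

```text
time_s: 5.85
tool_pos: [0.5821, 0.2303, 0.0646]
tool_rot: [10.0, 90.0, 16.6]
force: [-0.5, 0.1, -0.9]
grip_width: 0.0334
```

Request:
drive_tool:
  increments:
    - [[-0.5, 0, 0], [0, 0, 0]]
    - [[-0.5, 0, 0], [0, 0, 0]]
    - [[-0.5, 0, 0], [0, 0, 0]]
    - [[-0.5, 0, 0], [0, 0, 0]]
    - [[-0.5, 0, 0], [0, 0, 0]]
    - [[-0.5, 0, 0], [0, 0, 0]]
    - [[0, 0, 0], [0, 0, 0]]
    - [[0, 0, 0], [0, 0, 0]]

```text
time_s: 6.65
tool_pos: [0.5819, 0.2303, 0.1842]
tool_rot: [88.9, 90.0, 95.5]
force: [-0.0, -0.1, -1.3]
grip_width: 0.0336
```

```bash
python3 - <<'E'
from h import *
c=shot('scene','s3');c=shot('side','d3')
s=env.get_obs();print(np.round(s['tool_pos'],4),np.round(s['tool_rot'],2),np.round(s['force'],2),s['grip_width'],np.round(s['qpos'],1))
a=cv2.imread('pics/d3.png');b=cv2.imread('pics/s3.png')
x=cv2.resize(a[230:350,290:410],None,fx=3.3,fy=3.3,interpolation=cv2.INTER_CUBIC);y=cv2.resize(b[100:220,210:330],None,fx=3.3,fy=3.3,interpolation=cv2.INTER_CUBIC)
cv2.imwrite('pics/g3.png',cv2.hconcat([x,y]))
E
```

```text
[0.5812 0.2301 0.1829] [-162.19   89.86 -155.55] [ 0.16  0.25 -0.6 ] 0.03330049509319801 [-38.5  16.9  17.7  90.5  -5.3  73.6 -13.4]
```

View pics/g3.png

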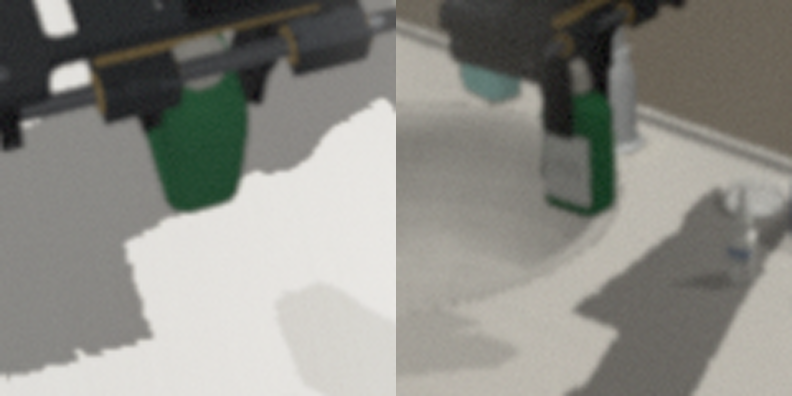

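The bottle is held upright and lifted. Next I'll swing to the clamp at height, going a little past the seat so the wrist camera can see it.

Request:
drive_tool:
  increments:
    - [[-0.5, 0, 0], [0.05, 0, 0]]
    - [[-0.5, 0, 0], [0.05, 0, 0]]
    - [[-0.5, 0, 0], [0.05, 0, 0]]
    - [[0, -0.5, 0.2], [0, 0, 0]]
    - [[0, -0.88, 0.3], [0, 0, 0]]
    - [[0, -0.88, 0.3], [0, 0, 0]]
    - [[0, -0.88, 0.3], [0, 0, 0]]
    - [[0, -0.88, 0.3], [0, 0, 0]]
    - [[0, -0.88, 0.3], [0, 0, 0]]
    - [[0, -0.88, 0.3], [0, 0, 0]]

```text
time_s: 7.75
tool_pos: [0.6143, -0.0135, 0.243]
tool_rot: [-165.3, 89.9, -176.7]
force: [0.3, 0.4, -0.2]
grip_width: 0.0331
```

Request:
drive_tool:
  increments:
    - [[0, -0.88, 0.3], [0, 0, 0]]
    - [[0, -0.88, 0.3], [0, 0, 0]]
    - [[0, -0.88, 0.3], [0, 0, 0]]
    - [[0, -0.88, 0.3], [0, 0, 0]]
    - [[0, -0.88, 0.3], [0, 0, 0]]
    - [[0, -0.6, 0.3], [0, 0, 0]]
    - [[0, 0, 0], [0, 0, 0]]
    - [[0, 0, 0], [0, 0, 0]]
    - [[0, 0, 0], [0, 0, 0]]

```text
time_s: 8.65
tool_pos: [0.6461, -0.2204, 0.2435]
tool_rot: [140.7, 89.9, 129.5]
force: [0.4, 0.6, -1.2]
grip_width: 0.0333
```

```bash
python3 - <<'E'
from h import *
c=shot('wrist','w4')
s=env.get_obs();print(np.round(s['tool_pos'],4),np.round(s['tool_rot'],2),np.round(s['force'],2),s['grip_width'],np.round(s['qpos'],1))
E
```

```text
[ 0.6463 -0.2202  0.2439] [127.96  89.9  116.73] [ 0.8   0.15 -0.54] 0.03342711209031962 [ -7.   24.1  33.1  77.1 -13.   82.6  14.2]
```

View pics/w4.png

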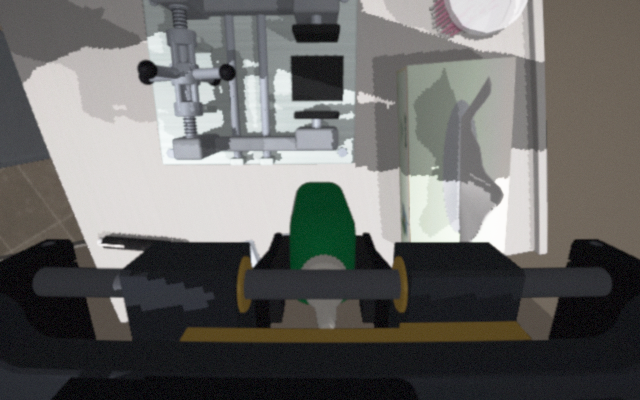

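The wrist view shows the seat at about (317,78), the pads at (316,33) and (316,115), and the balls at (147,72) and (228,73). Now I'll zoom in and measure.

```bash
python3 - <<'E'
from h import *
c=ld('w4');f=c['frame']
g=cv2.cvtColor(f,cv2.COLOR_RGB2GRAY)
m=(g<45).astype('uint8');m[130:]=0
n,l,st,ce=cv2.connectedComponentsWithStats(m)
for i in range(1,n):
    if st[i,4]>30: 
        print(st[i],ce[i].round(1))
        ct=cv2.findContours((l==i).astype('uint8'),cv2.RETR_EXTERNAL,cv2.CHAIN_APPROX_NONE)[0][0].reshape(-1,2)
        if 290<ce[i][0]<345:
            print(cv2.minAreaRect((onplane(c,ct,.015)[:,:2]*1000).astype(np.float32)),cv2.minAreaRect((onplane(c,ct,.074)[:,:2]*1000).astype(np.float32)))
b=cv2.imread('pics/w4.png');cv2.imwrite('pics/w4c.png',cv2.resize(b[0:170,130:360],None,fx=3.4,fy=3.4,interpolation=cv2.INTER_CUBIC))
E
```

```text
[293  24  46  18 768] [315.7  32.4]
((668.8967895507812, -63.150115966796875), (17.479175567626953, 49.90028762817383), 78.65574645996094) ((667.5992431640625, -75.62962341308594), (14.836647987365723, 42.35619354248047), 78.65573120117188)
[ 292   56   51   44 1998] [316.9  76.8]
((661.0267333984375, -110.2889633178711), (46.69322204589844, 56.9776725769043), 78.70178985595703) ((660.9188842773438, -115.64190673828125), (39.63405227661133, 48.36366271972656), 78.7018051147461)
[139  61  18  23 297] [146.8  71. ]
[220  64  15  17 191] [226.9  72. ]
[212  79   8   6  34] [215.9  81.9]
[296 112  42   6 212] [317.3 114.5]
((652.3095092773438, -150.20912170410156), (5.720739364624023, 48.23961639404297), 78.71577453613281) ((653.5197143554688, -149.52687072753906), (4.855866432189941, 40.94666290283203), 78.71575927734375)
```

View pics/w4c.png

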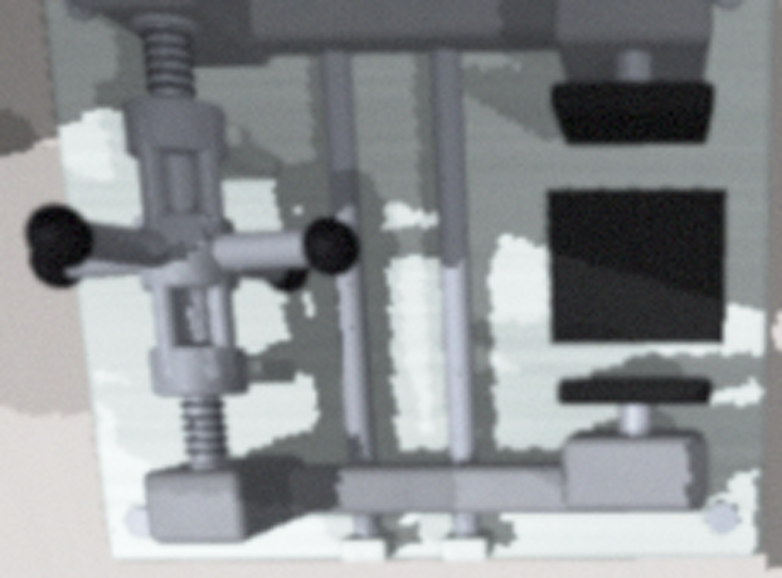

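Request:
drive_tool:
  increments:
    - [[0, 0.68, -0.04], [0, 0, 0]]
    - [[0, 0.68, -0.04], [0, 0, 0]]
    - [[0, 0.68, -0.04], [0, 0, 0]]
    - [[0, 0.68, -0.04], [0, 0, 0]]
    - [[0.5, 0, 0], [0, 0, 0]]
    - [[0.5, 0, 0], [0, 0, 0]]
    - [[0.5, 0, 0], [0, 0, 0]]
    - [[0.5, 0, 0], [0, 0, 0]]
    - [[0, 0, 0], [0, 0, 0]]
    - [[0, 0, 0], [0, 0, 0]]

```text
time_s: 9.7
tool_pos: [0.6613, -0.1131, 0.1648]
tool_rot: [118.8, 90.0, 107.5]
force: [-0.5, -0.6, 0.1]
grip_width: 0.0335
```

```bash
python3 - <<'E'
from h import *
c=shot('scene','s5');d=shot('side','d5')
s=env.get_obs();print(np.round(s['tool_pos'],4),np.round(s['tool_rot'],2),np.round(s['force'],2),s['grip_width'])
a=cv2.imread('pics/d5.png');b=cv2.imread('pics/s5.png')
x=cv2.resize(a[70:210,210:350],None,fx=2.8,fy=2.8,interpolation=cv2.INTER_CUBIC);y=cv2.resize(b[140:280,310:450],None,fx=2.8,fy=2.8,interpolation=cv2.INTER_CUBIC)
cv2.imwrite('pics/g5.png',cv2.hconcat([x,y]))
E
```

```text
[ 0.6621 -0.114   0.1662] [ 1.126e+01  8.986e+01 -5.000e-02] [ 0.1   0.6  -0.67] 0.03327126924333933
```

View pics/g5.png

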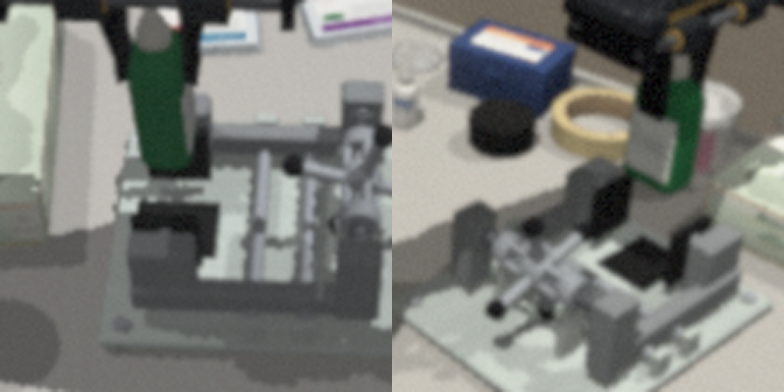

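The bottle hangs upright above the seat, in line with the jaws. Lowering now.

Request:
drive_tool:
  increments:
    - [[0.3, 0.03, 0], [0, 0, 0]]
    - [[0.3, 0, 0], [0, 0, 0]]
    - [[0.3, 0, 0], [0, 0, 0]]
    - [[0.3, 0, 0], [0, 0, 0]]
    - [[0.3, 0, 0], [0, 0, 0]]
    - [[0.3, 0, 0], [0, 0, 0]]
    - [[0.15, 0, 0], [0, 0, 0]]
    - [[0, 0, 0], [0, 0, 0]]
    - [[0, 0, 0], [0, 0, 0]]

```text
time_s: 10.7
tool_pos: [0.6617, -0.1134, 0.0868]
tool_rot: [-2.3, 90.0, -13.7]
force: [-0.3, 0.4, -0.8]
grip_width: 0.0336
```

```bash
python3 - <<'E'
from h import *
c=shot('scene','s6');d=shot('side','d6')
s=env.get_obs();print(np.round(s['tool_pos'],4),np.round(s['tool_rot'],2),np.round(s['force'],2),s['grip_width'])
a=cv2.imread('pics/d6.png');b=cv2.imread('pics/s6.png')
x=cv2.resize(a[70:210,210:350],None,fx=2.8,fy=2.8,interpolation=cv2.INTER_CUBIC);y=cv2.resize(b[140:280,310:450],None,fx=2.8,fy=2.8,interpolation=cv2.INTER_CUBIC)
cv2.imwrite('pics/g6.png',cv2.hconcat([x,y]))
E
```

```text
[ 0.662  -0.1134  0.0874] [ 7.5  89.92 -3.87] [-0.24 -0.62 -0.8 ] 0.03354075024145267
```

View pics/g6.png

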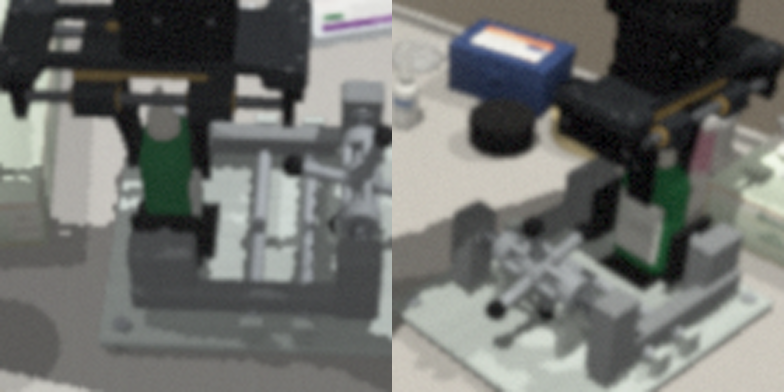

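The bottle is between the pads with its underside about 7 mm above the seat. I'll go down gently.

Request:
drive_tool:
  increments:
    - [[0.08, 0, 0], [0, 0, 0]]
    - [[0.07, 0, 0], [0, 0, 0]]
    - [[0, 0, 0], [0, 0, 0]]
    - [[0, 0, 0], [0, 0, 0]]

```text
time_s: 11.2
tool_pos: [0.6614, -0.1132, 0.0805]
tool_rot: [153.6, 90.0, 142.2]
force: [0.0, -0.3, -0.7]
grip_width: 0.0335
```

Request:
drive_tool:
  increments:
    - [[0.03, 0, 0], [0, 0, 0]]
    - [[0, 0, 0], [0, 0, 0]]
    - [[0, 0, 0], [0, 0, 0]]

```text
time_s: 11.5
tool_pos: [0.6617, -0.1134, 0.0796]
tool_rot: [0.4, 90.0, -11.0]
force: [-0.5, 0.5, 0.4]
grip_width: 0.0333
```

Request:
drive_tool:
  increments:
    - [[0.02, 0, 0], [0, 0, 0]]
    - [[0, 0, 0], [0, 0, 0]]
    - [[0, 0, 0], [0, 0, 0]]

```text
time_s: 11.8
tool_pos: [0.6618, -0.1135, 0.0795]
tool_rot: [12.2, 89.9, 0.8]
force: [-1.0, -0.3, 5.5]
grip_width: 0.0333
```

The upward force is now 5.5 N, so the bottle is resting on the seat. Releasing.

Request:
drive_tool:
  increments:
    - [[0, 0, 0], [0, 0, 0]]
    - [[0, 0, 0], [0, 0, 0]]
    - [[0, 0, 0], [0, 0, 0]]
    - [[0, 0, 0], [0, 0, 0]]
    - [[0, 0, 0], [0, 0, 0]]
    - [[0, 0, 0], [0, 0, 0]]
    - [[0, 0, 0], [0, 0, 0]]
  hand: 0.6

```text
time_s: 12.5
tool_pos: [0.6615, -0.1132, 0.0785]
tool_rot: [46.1, 90.0, 34.8]
force: [0.4, -0.2, 0.3]
grip_width: 0.0687
```

Request:
drive_tool:
  increments:
    - [[-0.4, 0, 0], [0, 0, 0]]
    - [[-0.5, 0, 0], [0, 0, 0]]
    - [[-0.5, 0, 0], [0, 0, 0]]
    - [[-0.5, 0, 0], [0, 0, 0]]
    - [[-0.5, 0, 0], [0, 0, 0]]
    - [[-0.5, 0, 0], [0, 0, 0]]
    - [[-0.5, 0, 0], [0, 0, 0]]
    - [[-0.5, 0, 0], [0, 0, 0]]
    - [[0, 0, 0], [0, 0, 0]]

```text
time_s: 13.4
tool_pos: [0.6633, -0.114, 0.2395]
tool_rot: [6.1, 89.6, -5.3]
force: [0.3, -0.6, 0.5]
grip_width: 0.0697
```

```bash
python3 - <<'E'
from h import *
c=shot('scene','s7');d=shot('side','d7')
s=env.get_obs();print(np.round(s['tool_pos'],4),np.round(s['tool_rot'],2),np.round(s['force'],2),s['grip_width'],s['time_s'])
a=cv2.imread('pics/d7.png');b=cv2.imread('pics/s7.png')
x=cv2.resize(a[70:210,240:380],None,fx=2.8,fy=2.8,interpolation=cv2.INTER_CUBIC);y=cv2.resize(b[140:280,310:450],None,fx=2.8,fy=2.8,interpolation=cv2.INTER_CUBIC)
cv2.imwrite('pics/g7.png',cv2.hconcat([x,y]))
E
```

```text
[ 0.6617 -0.1134  0.2356] [11.17 89.91 -0.2 ] [-0.16  0.02 -0.48] 0.06957991549533703 13.5
```

View pics/g7.png

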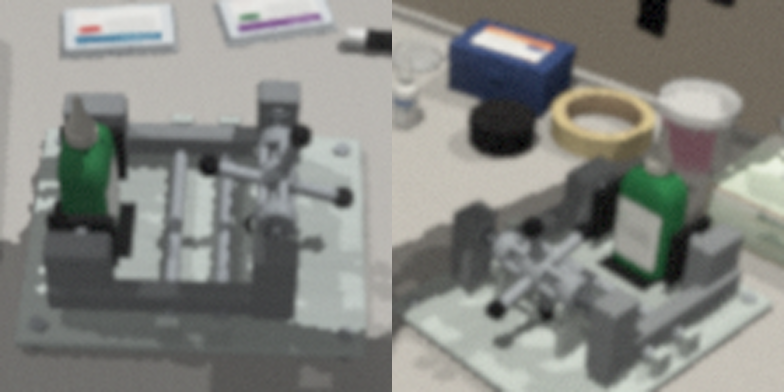

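The bottle stands free on the seat. The nozzle tip is at about (80,97) in the side crop and (657,142) in the scene crop. I'll triangulate it and plan the turning.

```bash
python3 - <<'E'
from h import *
s=ld('scene0');d=ld('side0')
b=cv2.imread('pics/s7.png');a=cv2.imread('pics/d7.png')
x=cv2.resize(a[95:125,255:285],None,fx=13,fy=13,interpolation=cv2.INTER_CUBIC);y=cv2.resize(b[180:210,390:420],None,fx=13,fy=13,interpolation=cv2.INTER_CUBIC)
cv2.imwrite('pics/g7t.png',cv2.hconcat([x,y]))
X,e=tri([(s,(310+265/2.8,140+142/2.8)),(d,(240+80/2.8,70+97/2.8))]);print(X,e)
yaw=np.radians(-11.2);xh=np.array([np.cos(yaw),np.sin(yaw)]);yh=np.array([-xh[1],xh[0]])
for seat in ([.661,-.1115],[.6608,-.1138]):
    v=X[:2]-seat;print('rel',v@xh,v@yh)
C=np.array([.661,-.112])-.13*xh;print('turn axis',C)
E
```

```text
[ 0.65685246 -0.11420336  0.13786109] [np.float64(0.004860789583728844), np.float64(0.00486078958372885)]
rel -0.0035434601285184945 -0.003457471065433924
rel -0.003794008105254613 -0.001162427337886797
turn axis [ 0.53347583 -0.08674953]
```

View pics/g7t.png

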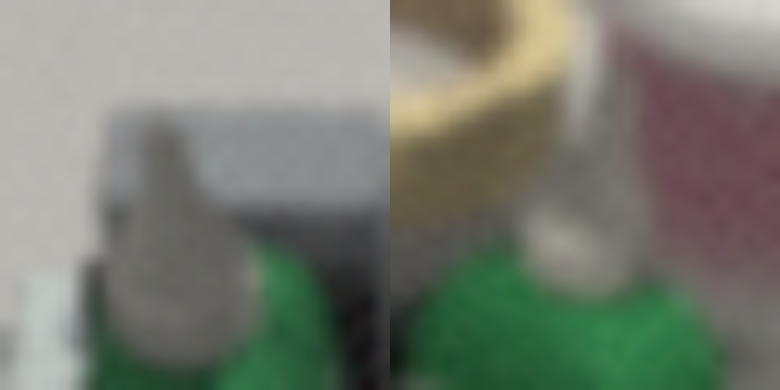

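```bash
python3 - <<'E'
from h import *
s=ld('scene0');d=ld('side0')
X,e=tri([(s,(406.5,181.5)),(d,(267.2,103.3))]);print(X,e)
yaw=np.radians(-11.2);xh=np.array([np.cos(yaw),np.sin(yaw)]);yh=np.array([-xh[1],xh[0]])
for seat in ([.661,-.1115],[.6608,-.1138]):
    v=X[:2]-seat;print('rel',v@xh,v@yh)
s=env.get_obs();print(np.round(s['qpos'],1))
E
```

```text
[ 0.66233666 -0.10849016  0.15311804] [np.float64(0.0003695243085579467), np.float64(0.00036952430855801067)]
rel 0.0007265905905693353 0.003212138548523049
rel 0.0004760426138332172 0.005507182276070176
[-15.6  22.3  31.2  79.8 -11.5  80.9   4.1]
```

The bottle is within a few mm of the seat centre. The triangulated tip height is about 6 mm high, so the tip pixels are only rough. Now I'll close the fingers, move behind the upper spoke (leaning about −17°, turnbuckle about 0.41), and lower.

Request:
drive_tool:
  increments:
    - [[0, 0, -0.9], [0, 0, 0]]
    - [[0, 0, -0.9], [0, 0, 0]]
    - [[0, 0, -0.9], [0, 0, 0]]
    - [[0, 0, -0.9], [0, 0, 0]]
    - [[0, 0, -0.9], [0, 0, 0]]
    - [[0, 0, 0], [0, 0, 0]]
    - [[0.5, 0, 0], [0, 0, 0]]
    - [[0.5, 0, 0], [0, 0, 0]]
    - [[0.5, 0, 0], [0, 0, 0]]
    - [[0, 0, 0], [0, 0, 0]]
  hand: -1

```text
time_s: 14.5
tool_pos: [0.4831, -0.0776, 0.1715]
tool_rot: [-163.1, 89.7, -174.4]
force: [-0.2, 1.0, -0.1]
grip_width: 0.0023
```

```bash
python3 - <<'E'
from h import *
c=shot('scene','s8');d=shot('side','d8');w=shot('wrist','w8')
s=env.get_obs();print(np.round(s['tool_pos'],4),np.round(s['tool_rot'],2),np.round(s['force'],2),s['grip_width'],s['time_s'])
C=np.array([.5333,-.0877]);yaw=np.radians(-11.2);xh=np.array([np.cos(yaw),np.sin(yaw)]);yh=np.array([-xh[1],xh[0]])
v=np.array(s['tool_pos'])[:2]-C;print('clamp rel',v@xh,v@yh)
a=cv2.imread('pics/d8.png');b=cv2.imread('pics/s8.png')
x=cv2.resize(a[70:210,240:380],None,fx=2.8,fy=2.8,interpolation=cv2.INTER_CUBIC);y=cv2.resize(b[140:280,310:450],None,fx=2.8,fy=2.8,interpolation=cv2.INTER_CUBIC)
cv2.imwrite('pics/g8.png',cv2.hconcat([x,y]))
E
```

```text
[ 0.4856 -0.078   0.1751] [-21.66  89.96 -33.04] [0.02 0.61 0.23] 0.0007312083992603974 14.65
clamp rel -0.048646264229616785 0.0002988476521221024
```

View pics/g8.png

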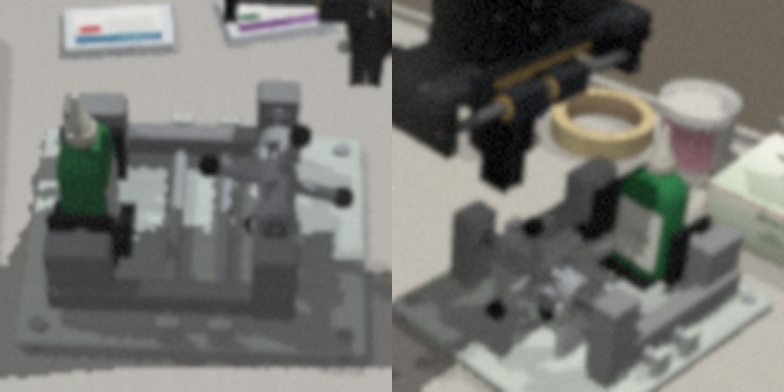

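View pics/w8.png

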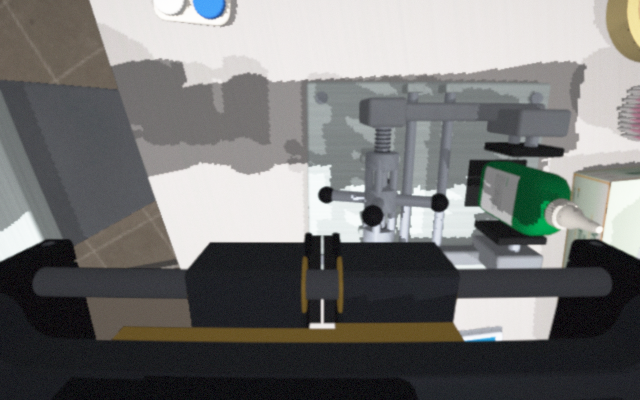

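The fingers are shut and stand on the robot's side of the upper spoke. Lowering now, then pushing.

Request:
drive_tool:
  increments:
    - [[0.5, 0, 0], [0, 0, 0]]
    - [[0.5, 0, 0], [0, 0, 0]]
    - [[0.5, 0, 0], [0, 0, 0]]
    - [[0.4, 0, 0], [0, 0, 0]]
    - [[0, 0, 0], [0, 0, 0]]
    - [[0, 0, 0], [0, 0, 0]]

```text
time_s: 15.25
tool_pos: [0.4859, -0.0779, 0.0996]
tool_rot: [7.6, 89.9, -3.8]
force: [0.0, 0.4, -0.3]
grip_width: 0.0005
```

Request:
drive_tool:
  increments:
    - [[0, 0, 0.15], [0, 0, 0]]
    - [[0, 0, 0.15], [0, 0, 0]]
    - [[0, 0, 0.15], [0, 0, 0]]
    - [[0, 0, 0.15], [0, 0, 0]]
    - [[0, 0, 0], [0, 0, 0]]
    - [[0, 0, 0], [0, 0, 0]]

```text
time_s: 15.85
tool_pos: [0.508, -0.0823, 0.0986]
tool_rot: [175.3, 89.9, 163.9]
force: [-4.5, 1.7, 5.1]
grip_width: 0.0005
```

```bash
cat > look.py <<'E'
import sys
from h import *
t=sys.argv[1]
d=shot('side','d'+t);w=shot('wrist','w'+t);c=shot('scene','s'+t)
s=env.get_obs();print(np.round(s['tool_pos'],4),np.round(s['force'],2),s['time_s'])
C=np.array([.5333,-.0877]);yaw=np.radians(-11.2);xh=np.array([np.cos(yaw),np.sin(yaw)]);yh=np.array([-xh[1],xh[0]])
v=np.array(s['tool_pos'])[:2]-C;print('clamp rel',v@xh,v@yh)
a=cv2.imread(f'pics/d{t}.png');b=cv2.imread(f'pics/w{t}.png');e=cv2.imread(f'pics/s{t}.png')
x=cv2.resize(a[70:210,240:380],None,fx=2.8,fy=2.8,interpolation=cv2.INTER_CUBIC);y=cv2.resize(e[140:280,310:450],None,fx=2.8,fy=2.8,interpolation=cv2.INTER_CUBIC)
cv2.imwrite(f'pics/g{t}.png',cv2.hconcat([x,y]))
E
python3 look.py 9
```

```text
[ 0.5081 -0.0823  0.0986] [-5.01  1.64  3.86] 16.0
clamp rel -0.02577301661881276 0.0004347732927109165
```

View pics/g9.png

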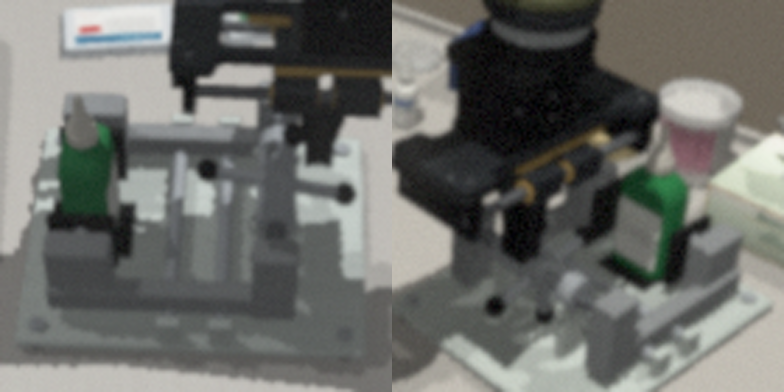

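View pics/w9.png

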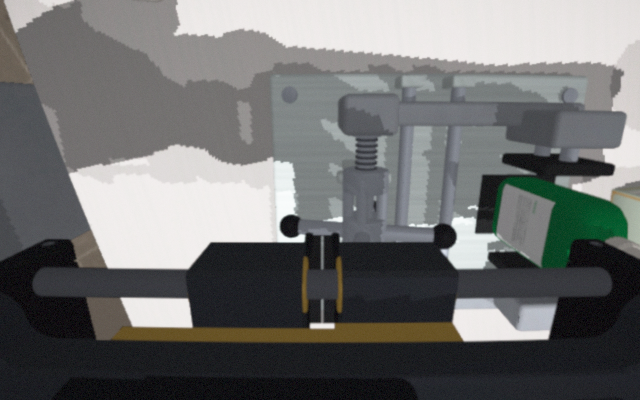

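Contact has begun (about 5 N) and the spoke is moving. Continuing the stroke.

Request:
drive_tool:
  increments:
    - [[0, 0, 0.12], [0, 0, 0]]
    - [[0, 0, 0.12], [0, 0, 0]]
    - [[0, 0, 0.12], [0, 0, 0]]
    - [[0, 0, 0.12], [0, 0, 0]]
    - [[0.02, 0, 0.12], [0, 0, 0]]
    - [[0.02, 0, 0.12], [0, 0, 0]]
    - [[0, 0, 0.12], [0, 0, 0]]
    - [[0, 0, 0], [0, 0, 0]]
    - [[0, 0, 0], [0, 0, 0]]

```text
time_s: 16.9
tool_pos: [0.5392, -0.0885, 0.0957]
tool_rot: [-178.8, 89.7, 169.8]
force: [-6.1, 2.6, 0.5]
grip_width: 0.0004
```

```bash
python3 look.py 10
```

```text
[ 0.5391 -0.0885  0.0956] [-6.08  2.11  1.19] 17.05
clamp rel 0.005867893478862804 0.0003277503005661139
```

View pics/g10.png

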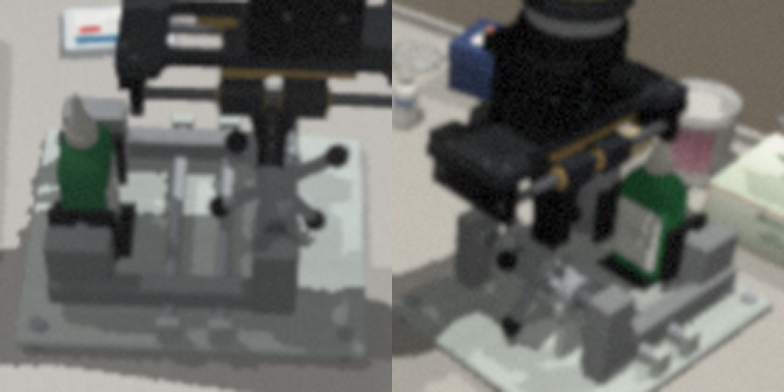

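View pics/w10.png

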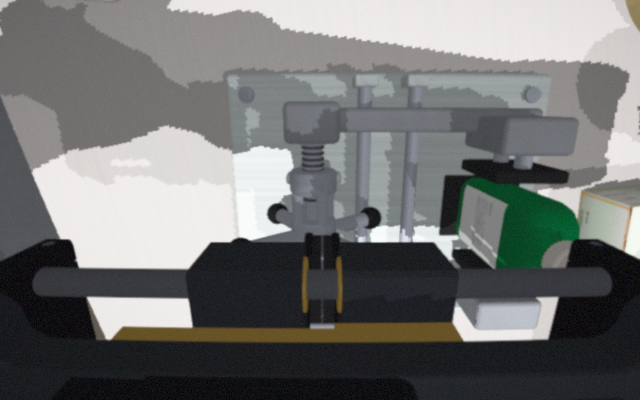

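The spokes now form an X. In the side crop the upper balls are at (237,140) and (338,155) and the lower ones at (220,207) and (313,220). I'll get the angle by casting rays onto the spoke plane.

```bash
cat > ang.py <<'E'
from h import *
C=np.array([.5333,-.0877,.07]);yaw=np.radians(-11.2);xh=np.array([np.cos(yaw),np.sin(yaw),0]);yh=np.array([-xh[1],xh[0],0])
def ang(c,px):
    o,d=ray(c,px)
    for di in d:
        X=o+di*(((C-o)@yh)/(di@yh)); v=X-C; print('r %.1f lean %.1f'%(1000*np.hypot(v@xh,v[2]),np.degrees(np.arctan2(v@xh,v[2]))))
E
python3 - <<'E'
from ang import *
d=ld('d10')
ang(d,[(240+u/2.8,70+v/2.8) for u,v in [(237,140),(338,155),(220,207),(313,220)]])
print('start');ang(ld('side0'),[(235+u/5,85+v/5) for u,v in [(562,165),(637,277),(400,220)]])
E
```

```text
r 48.5 lean 35.1
r 49.0 lean -53.9
r 48.3 lean 127.0
r 47.8 lean -145.4
start
r 49.2 lean -16.2
r 48.0 lean -106.4
r 47.7 lean 73.0
```

Request:
drive_tool:
  increments:
    - [[0, 0, 0.09], [0, 0, 0]]
    - [[0, 0, 0.09], [0, 0, 0]]
    - [[0, 0, 0.09], [0, 0, 0]]
    - [[0, 0, 0], [0, 0, 0]]
    - [[0, 0, 0], [0, 0, 0]]

```text
time_s: 17.55
tool_pos: [0.5499, -0.0909, 0.0957]
tool_rot: [-176.2, 89.7, 172.5]
force: [-6.0, 0.4, 1.0]
grip_width: 0.0002
```

```bash
python3 look.py 11
```

```text
[ 0.5501 -0.0909  0.0959] [-6.03  1.74  1.33] 17.7
clamp rel 0.017057492825068313 8.967347241769845e-05
```

View pics/g11.png

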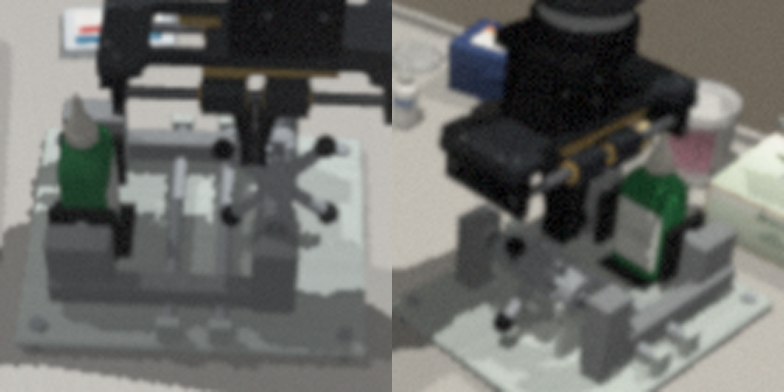

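The spoke has moved to about +47°, with the next one at about −43° (ball at (326,147) in the side crop). I'll lift, go back behind that spoke, and lower.

Request:
drive_tool:
  increments:
    - [[0, 0, -0.15], [0, 0, 0]]
    - [[-0.6, 0, 0], [0, 0, 0]]
    - [[-0.6, 0, 0], [0, 0, 0]]
    - [[0, 0, 0], [0, 0, 0]]
    - [[0, 0, -0.7], [0, 0, 0]]
    - [[0, 0, -0.7], [0, 0, 0]]
    - [[0, 0, -0.7], [0, 0, 0]]
    - [[0, 0, 0], [0, 0, 0]]
    - [[0, 0, 0], [0, 0, 0]]

```text
time_s: 18.6
tool_pos: [0.4644, -0.0734, 0.145]
tool_rot: [23.9, 89.9, 12.6]
force: [0.6, 0.5, -0.7]
grip_width: 0.0004
```

```bash
python3 look.py 12
```

```text
[ 0.4649 -0.0738  0.145 ] [ 0.63 -0.38  0.08] 18.75
clamp rel -0.06977864887784326 0.00039270709260297125
```

View pics/g12.png

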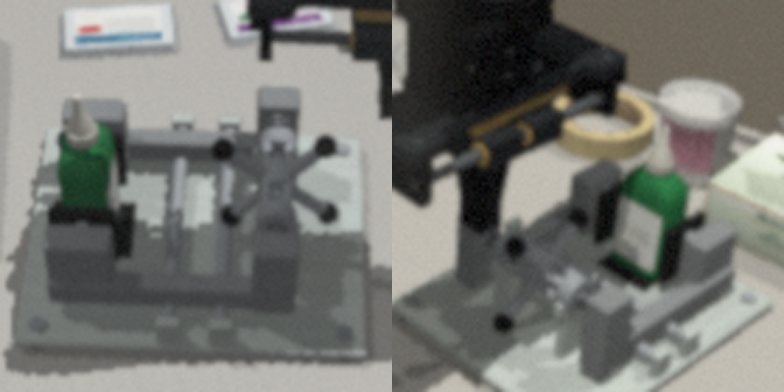

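Request:
drive_tool:
  increments:
    - [[0.4, 0, 0], [0, 0, 0]]
    - [[0.4, 0, 0], [0, 0, 0]]
    - [[0.45, 0, 0], [0, 0, 0]]
    - [[0, 0, 0], [0, 0, 0]]
    - [[0, 0, 0], [0, 0, 0]]

```text
time_s: 19.25
tool_pos: [0.4643, -0.0738, 0.095]
tool_rot: [-105.5, 89.9, -116.9]
force: [-0.0, 0.0, -0.7]
grip_width: 0.0004
```

Request:
drive_tool:
  increments:
    - [[0, 0, 0.15], [0, 0, 0]]
    - [[0, 0, 0.15], [0, 0, 0]]
    - [[0, 0, 0.15], [0, 0, 0]]
    - [[0, 0, 0.12], [0, 0, 0]]
    - [[0, 0, 0.12], [0, 0, 0]]
    - [[0, 0, 0.12], [0, 0, 0]]
    - [[0, 0, 0.12], [0, 0, 0]]
    - [[0, 0, 0.12], [0, 0, 0]]
    - [[0, 0, 0.12], [0, 0, 0]]
    - [[0, 0, 0], [0, 0, 0]]

```text
time_s: 20.25
tool_pos: [0.4908, -0.0783, 0.0938]
tool_rot: [176.1, 87.4, 164.8]
force: [-41.1, 10.2, 38.8]
grip_width: 0.0002
```

```bash
python3 look.py 13
```

```text
[ 0.5014 -0.0802  0.0952] [-15.08   3.46  18.78] 20.4
clamp rel -0.03270313062564929 0.0011493614691601558
```

View pics/g13.png

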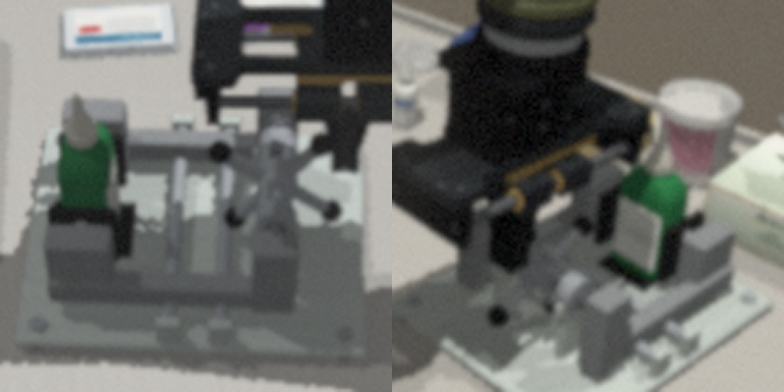

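The force peaked at about 41 N with a large vertical part, which means the ball was riding on a slanted part of the finger. It is now down to about 15/19 N. I'll measure the angle.

```bash
python3 - <<'E'
from ang import *
print('12');ang(ld('d12'),[(240+u/2.8,70+v/2.8) for u,v in [(223,149),(325,147),(231,214),(328,212)]])
print('13');ang(ld('d13'),[(240+u/2.8,70+v/2.8) for u,v in [(220,151),(235,217),(330,210)]])
s=env.get_obs();print(np.round(s['tool_pos'],4),np.round(s['force'],2),np.round(s['qpos'],1),s['time_s'])
b=cv2.imread('pics/s13.png');a=cv2.imread('pics/d13.png')
x=cv2.resize(a[95:165,300:390],None,fx=6,fy=6,interpolation=cv2.INTER_CUBIC)
cv2.imwrite('pics/g13b.png',x)
b=cv2.imread('pics/s12.png')
cv2.imwrite('pics/g12b.png',cv2.resize(b[150:280,300:420],None,fx=4.5,fy=4.5,interpolation=cv2.INTER_CUBIC))
E
```

```text
12
r 47.9 lean 50.5
r 47.2 lean -40.1
r 47.6 lean 139.6
r 47.7 lean -129.0
13
r 48.2 lean 53.9
r 48.3 lean 144.6
r 47.3 lean -126.0
[ 0.5014 -0.0802  0.0952] [-15.08   3.46  18.78] [-22.9   8.4  31.5 111.9  -5.2  62.1  -0.4] 20.4
```

View pics/g13b.png

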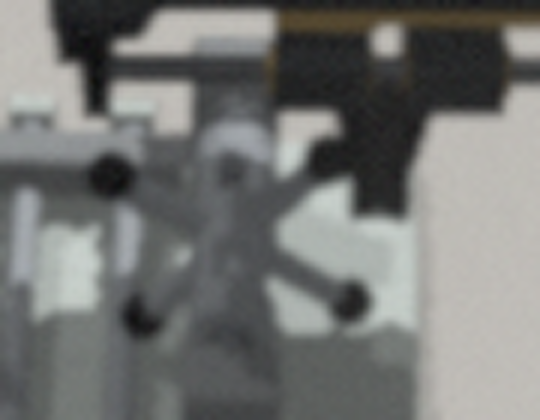

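View pics/g12b.png

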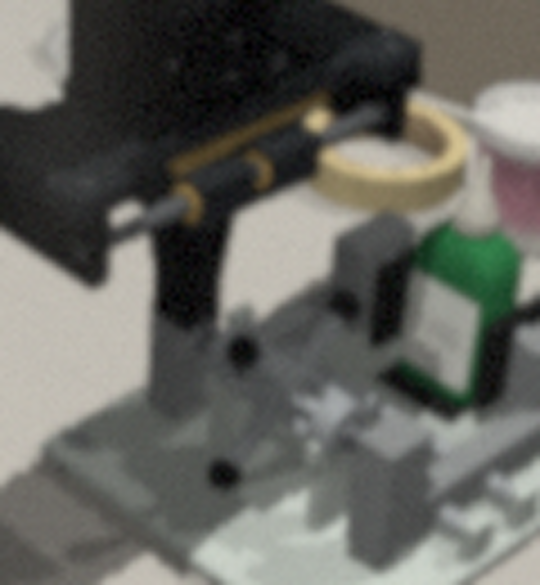

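The crop shows the finger widening above about 12 mm from its tip, and the ball at lean −36° wedged on that taper. I'll back off, raise the tip so the straight end meets the ball near its centre height, and push again in short steps.

Request:
drive_tool:
  increments:
    - [[0, 0, -0.6], [0, 0, 0]]
    - [[0, 0, -0.3], [0, 0, 0]]
    - [[-0.3, 0, 0], [0, 0, 0]]
    - [[0, 0, 0], [0, 0, 0]]
    - [[0, 0, 0], [0, 0, 0]]

```text
time_s: 20.9
tool_pos: [0.476, -0.0758, 0.1079]
tool_rot: [8.4, 89.8, -3.0]
force: [0.2, 0.5, -1.0]
grip_width: 0.0005
```

```bash
python3 look.py 14; python3 - <<'E'
import cv2
a=cv2.imread('pics/d14.png')
x=cv2.resize(a[85:165,290:390],None,fx=6,fy=6,interpolation=cv2.INTER_CUBIC)
cv2.imwrite('pics/g14b.png',x)
E
```

```text
[ 0.4749 -0.0758  0.1069] [-0.13 -0.51  0.38] 21.05
clamp rel -0.059623545369286324 0.0003201919409286522
```

View pics/g14b.png

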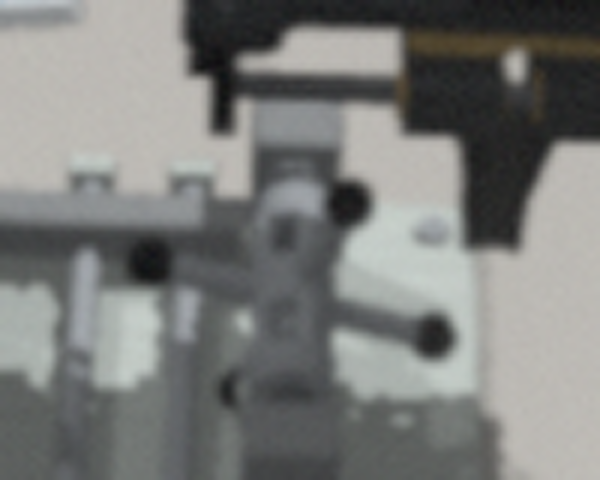

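The body kept turning during the camera calls, and the spoke now leans about −16° (turnbuckle about 1.98). The straight tip is at a good height, so I'll go on pushing and check the force.

Request:
drive_tool:
  increments:
    - [[0, 0, 0.2], [0, 0, 0]]
    - [[0, 0, 0.2], [0, 0, 0]]
    - [[0, 0, 0.2], [0, 0, 0]]
    - [[0, 0, 0.15], [0, 0, 0]]
    - [[0.03, 0, 0.1], [0, 0, 0]]
    - [[0.03, 0, 0.1], [0, 0, 0]]
    - [[0, 0, 0], [0, 0, 0]]

```text
time_s: 21.75
tool_pos: [0.5103, -0.0828, 0.1039]
tool_rot: [-176.6, 89.7, 172.0]
force: [-3.5, 1.1, 2.1]
grip_width: 0.0003
```

Request:
drive_tool:
  increments:
    - [[0.04, 0, 0.1], [0, 0, 0]]
    - [[0.04, 0, 0.1], [0, 0, 0]]
    - [[0.04, 0, 0.1], [0, 0, 0]]
    - [[0, 0, 0], [0, 0, 0]]

```text
time_s: 22.15
tool_pos: [0.5228, -0.0853, 0.0993]
tool_rot: [-176.6, 89.8, 172.0]
force: [-3.0, 0.4, 1.9]
grip_width: 0.0003
```

```bash
python3 look.py 15
```

```text
[ 0.5228 -0.0853  0.0993] [-3.99  1.09  1.25] 22.3
clamp rel -0.010739501869931679 0.00027042092861802373
```

View pics/g15.png

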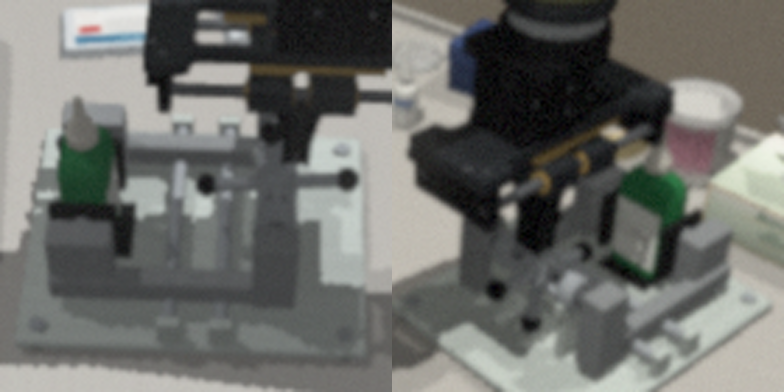

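The force is steady at about 4 N and the spoke is nearly upright. Continuing.

Request:
drive_tool:
  increments:
    - [[0.02, 0, 0.1], [0, 0, 0]]
    - [[0.02, 0, 0.1], [0, 0, 0]]
    - [[0.02, 0, 0.1], [0, 0, 0]]
    - [[0.02, 0, 0.1], [0, 0, 0]]
    - [[0.01, 0, 0.1], [0, 0, 0]]
    - [[0, 0, 0], [0, 0, 0]]

```text
time_s: 22.9
tool_pos: [0.5404, -0.0888, 0.0951]
tool_rot: [179.8, 89.6, 168.4]
force: [-8.4, 2.1, 1.8]
grip_width: 0.0002
```

Request:
drive_tool:
  increments:
    - [[0, 0, 0.1], [0, 0, 0]]
    - [[0, 0, 0.1], [0, 0, 0]]
    - [[0, 0, 0.05], [0, 0, 0]]
    - [[0, 0, 0], [0, 0, 0]]
    - [[0, 0, 0], [0, 0, 0]]

```text
time_s: 23.4
tool_pos: [0.5496, -0.0908, 0.0948]
tool_rot: [-179.1, 89.6, 169.5]
force: [-9.3, 1.9, 1.3]
grip_width: 0.0005
```

```bash
python3 look.py 16
```

```text
[ 0.5496 -0.0907  0.0948] [-7.58  1.24  2.81] 23.55
clamp rel 0.016550434451691527 0.00017625026911096992
```

View pics/g16.png

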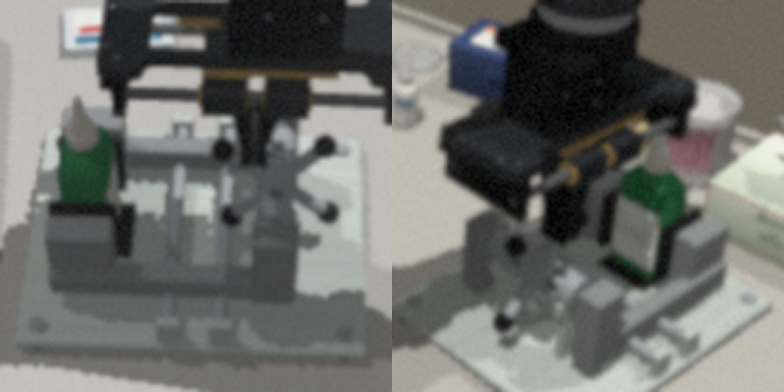

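```bash
python3 - <<'E'
from ang import *
ang(ld('d16'),[(240+u/2.8,70+v/2.8) for u,v in [(222,149),(325,147),(231,214),(325,212)]])
E
```

```text
r 48.4 lean 51.1
r 47.2 lean -40.1
r 47.6 lean 139.6
r 46.2 lean -130.8
```

The lean is about +50°, so the turnbuckle is at about 3.14 rad, above the 2.75 needed. I'll back off, lift clear and inspect.

Request:
drive_tool:
  increments:
    - [[0, 0, -0.2], [0, 0, 0]]
    - [[-0.6, 0, 0], [0, 0, 0]]
    - [[-0.8, 0, 0], [0, 0, 0]]
    - [[-0.8, 0, 0], [0, 0, 0]]
    - [[-0.8, 0, 0], [0, 0, 0]]
    - [[0, 0, -0.8], [0, 0, 0]]
    - [[0, 0, -0.8], [0, 0, 0]]
    - [[0, 0, -0.5], [0, 0, 0]]
    - [[0, 0, 0], [0, 0, 0]]
    - [[0, 0, 0], [0, 0, 0]]

```text
time_s: 24.55
tool_pos: [0.4639, -0.0734, 0.2169]
tool_rot: [19.2, 89.8, 7.8]
force: [-0.1, 0.1, -0.6]
grip_width: 0.0006
```

```bash
python3 look.py 17; python3 - <<'E'
import cv2
a=cv2.imread('pics/d17.png');b=cv2.imread('pics/s17.png')
cv2.imwrite('pics/g17b.png',cv2.hconcat([cv2.resize(a[90:190,235:385],(600,400),interpolation=cv2.INTER_CUBIC)]))
w=cv2.imread('pics/w17.png')
E
```

```text
[ 0.4638 -0.0736  0.2164] [-0.61 -0.21 -0.4 ] 24.7
clamp rel -0.07092042951482971 0.0003344483712233325
```

View pics/g17.png

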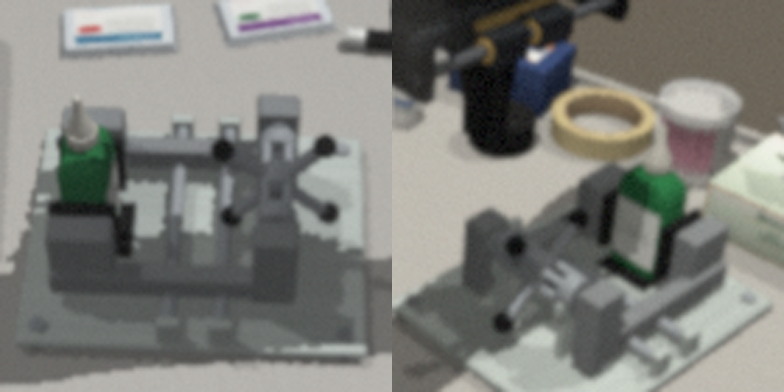

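View pics/w17.png

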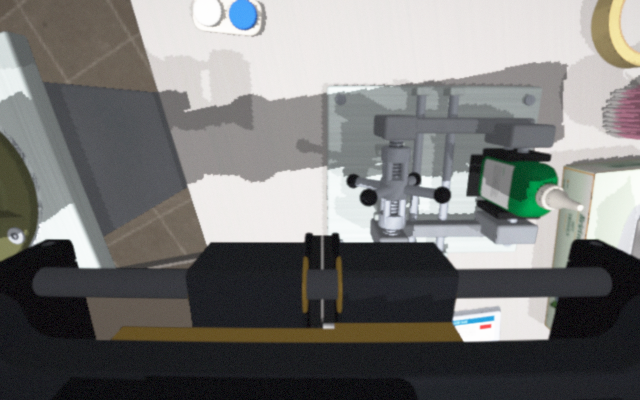

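View pics/g17b.png

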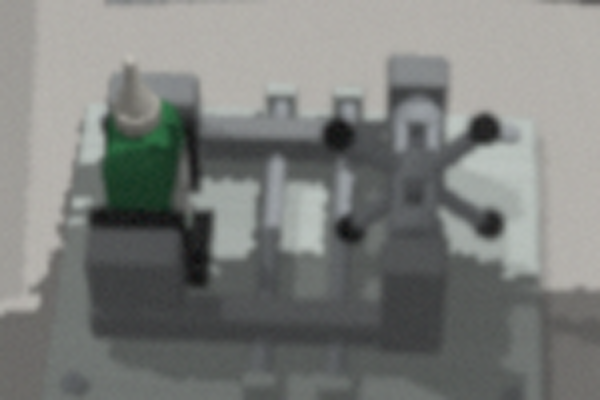

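Both pads sit against the narrow sides, the bottle is upright, and its nozzle tip is where it was before, at about (267,104) in the side view. One quick check of the bystanders and the tip, then I'll hand in.

```bash
python3 - <<'E'
from ang import *
a=ld('side0')['frame'].astype(np.float32).mean(2);b=ld('d17')['frame'].astype(np.float32).mean(2)
for n,(u,v,w) in {'case':(428,231,26),'pot':(227,249,24),'dropper':(247,291,18)}.items():
    print(n,cv2.phaseCorrelate(a[v-w:v+w,u-w:u+w].copy(),b[v-w:v+w,u-w:u+w].copy()))
print(tri([(ld('scene0'),(310+(656-392)/2.8,140+143/2.8)),(ld('side0'),(267,103.7))]))
ang(ld('d17'),[(235+u/4,90+v/4) for u,v in [(338,133),(484,129),(351,229),(488,223)]])
s=env.get_obs();print(s['time_s'],np.round(s['force'],2),np.abs(s['joint_velocities']).max())
env.sign_off()
E
```

```text
case ((0.23276608076317018, -0.326093807156834), 0.32812325012536697)
pot ((-0.016131405608053484, -0.06555926327396833), 1.0107766389846802)
dropper ((0.026754693189609213, -0.029771944483528046), 0.9457259663829097)
(array([ 0.65817541, -0.11466709,  0.13784231]), [np.float64(0.006967347568380842), np.float64(0.006967347568380812)])
r 48.1 lean 50.8
r 47.6 lean -39.4
r 49.2 lean 141.9
r 47.6 lean -129.4
24.7 [-0.61 -0.21 -0.4 ] 0.4471418457710717
the job is handed in; nothing more can be done
```

I stood the bottle on the seat with its narrow sides to the jaws, released it, and turned the turnbuckle until both pads pressed on it. The job was handed in at 24.7 s; no verdict was reported.

**What I did:** I gripped the bottle across its 34 mm side and set it down until about 5.5 N of support showed. I then turned the turnbuckle from about 0.41 to about 3.14 rad in two strokes with the shut fingers.

**Last checks:**
- **Turnbuckle:** The spokes lean about 50°, which gives about 3.14 rad. I did not go on to the end stop.
- **Bottle:** It is upright between both pads, and its nozzle tip did not shift in the side view.
- **Bystanders:** The lens pot and dropper bottle did not move, to within 0.1 pixel. The lens case showed a 0.4-pixel shift, but its match was weak because the shadow had changed.
- **Robot:** It is clear of everything, with no contact force.

**What went wrong or disagreed:**
- **Jammed stroke:** In the second stroke a spoke ball briefly wedged on the finger's taper, with about 41 N sideways and 39 N upward. That was on the fingers and below the 120 N wrist limit. I backed off, raised the tip and finished at 4 to 9 N.
- **Nozzle tip height:** My two-view measurements of the tip on the seat gave 138 and 153 mm, against the expected 147 mm, because the tip is hard to see in the scene picture. They put the bottle within about 6 mm of the seat centre.
- **Pad force:** I could not measure it directly. At about 3.14 rad each pad should be pressed in about 3.7 mm, roughly 7 N.

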